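# Set out the stacked thread spools on their thread stands

### The job

Get the rod-wrapping bench ready: the four thread spools have been left in one stack. Take the stack apart and stand each spool upright in the round well of the thread stand made for its size - the largest spool in the largest well, and so on down to the smallest - without letting a spool topple. Leave the jar of finish and the roll of masking tape where they are.

Things in the scene. Friction and masses are not known exactly. Their poses are not given: they have to be found in the camera images.
- spool_l: the largest thread spool: white plastic wound full with dark thread, grips like a plain cylinder 62 mm in diameter and 40 mm high; loose, at the start upright at the bottom of the stack. Origin: centre of its underside; z up along its axis; round, so its yaw does not matter.
- spool_m: the second largest thread spool: white plastic wound full with dark thread, grips like a plain cylinder 50 mm in diameter and 46 mm high; loose, at the start upright second from the bottom of the stack, centred on the one below within 4 mm. Origin: centre of its underside; z up along its axis; round, so its yaw does not matter.
- spool_s: the third largest thread spool: white plastic wound full with dark thread, grips like a plain cylinder 38 mm in diameter and 36 mm high; loose, at the start upright third from the bottom of the stack, centred on the one below within 4 mm. Origin: centre of its underside; z up along its axis; round, so its yaw does not matter.
- spool_xs: the smallest thread spool: white plastic wound full with dark thread, grips like a plain cylinder 26 mm in diameter and 30 mm high; loose, at the start upright on top of the stack, centred on the one below within 4 mm. Origin: centre of its underside; z up along its axis; round, so its yaw does not matter.
- stand_l: thread stand for the largest spool, fixed: black base, grey-felted round well 80 mm across inside (9 mm slack all round), floor 3.5 mm and rim (4 mm thick) 10 mm above the bench. Origin: on the bench under the well's centre, z up. A steel tension post 40 mm high, 16 mm across, stands 55 mm from it in the stand's +x (away from the robot within 0.35 rad); room for fingers at its +y and -y.
- stand_m: thread stand for the second largest spool, fixed: black base, grey-felted round well 68 mm across inside (9 mm slack all round), floor 3.5 mm and rim (4 mm thick) 10 mm above the bench. Origin: on the bench under the well's centre, z up. A steel tension post 40 mm high, 16 mm across, stands 49 mm from it in the stand's +x (away from the robot within 0.35 rad); room for fingers at its +y and -y.
- stand_s: thread stand for the third largest spool, fixed: black base, grey-felted round well 56 mm across inside (9 mm slack all round), floor 3.5 mm and rim (4 mm thick) 10 mm above the bench. Origin: on the bench under the well's centre, z up. A steel tension post 40 mm high, 16 mm across, stands 43 mm from it in the stand's +x (away from the robot within 0.35 rad); room for fingers at its +y and -y.
- stand_xs: thread stand for the smallest spool, fixed: black base, grey-felted round well 44 mm across inside (9 mm slack all round), floor 3.5 mm and rim (4 mm thick) 10 mm above the bench. Origin: on the bench under the well's centre, z up. A steel tension post 40 mm high, 16 mm across, stands 37 mm from it in the stand's +x (away from the robot within 0.35 rad); room for fingers at its +y and -y.
- jar: a closed amber glass jar of rod finish with a white cap, 44 mm in diameter and 52 mm high, standing loose on the bench; not to be moved. Origin: centre of its underside.
- tape: a buff roll of masking tape lying flat, 60 mm across with a 32 mm hole, 24 mm high, loose on the bench; not to be moved. Origin: centre of its underside.
Things that resemble listed ones, but are neither listed nor needed, are in the scene too. Leave any pink, purple or yellow look-alike of the spool_m alone.

How it is judged:
At the end, for the whole second after the job is handed in: Each of the four spools stands in the well of its own stand, its axis within 12 mm of the well's centre, its underside on the well's floor (within 2 mm), upright within 0.08 rad, released and at rest; the jar and the tape are within 15 mm of where they stood (horizontal distance between spool_l and stand_l below 0.012 m and z of spool_l in the frame of stand_l below 0.0055 m and angle between each of spool_l, spool_m, spool_s, spool_xs's own z axis and vertical below 0.08 rad and linear speed of each of spool_l, spool_m, spool_s, spool_xs below 0.02 m/s and horizontal distance between spool_m and stand_m below 0.012 m and z of spool_m in the frame of stand_m below 0.0055 m and horizontal distance between spool_s and stand_s below 0.012 m and z of spool_s in the frame of stand_s below 0.0055 m and horizontal distance between spool_xs and stand_xs below 0.012 m and z of spool_xs in the frame of stand_xs below 0.0055 m and distance of each of jar, tape from where it was at the start of the episode below 0.015 m); the robot touches nothing.
It fails at once if a spool has toppled (angle between any of spool_l, spool_m, spool_s, spool_xs's own z axis and vertical above 0.8 rad).
It fails at once if the jar of finish has been moved (distance of jar from where it was at the start of the episode above 0.015 m).
It fails at once if the roll of tape has been moved (distance of tape from where it was at the start of the episode above 0.015 m).
It also fails if it takes over 115 s, if anything falls off the work surface, if the arm or the gripper's body presses on something with over 40 N, if the wrist force passes 120 N, or if a joint passes its speed limit or range.

### The arm

A 7-joint arm with a two-finger parallel gripper is mounted at the origin on the work surface. World frame = base frame: x ahead of the robot, y to its left, z up, the work surface at z = 0. Lengths are in m, angles in rad, forces in N, time in s.
With the tool pointing down it reaches from about 0.4 to 0.9 m from the base axis. Payload 5.5 kg.
Tool frame: the origin (TCP) lies at the very end of the fingers, on their centre line; the grasp point (between the pads) lies behind it (env.grip_point_offset is the z of the grasp point in the tool frame, in m); z points along the fingers, y is the line along which they close (so a half turn about z gives the same grasp; the last joint's range is limited). The gripper opens to 85 mm and grips with 20 to 120 N. Pads are 22 mm wide; open, the fingers measure 114 mm over their backs; the gripper's body (76 mm by 85 mm) begins 54 mm behind the grasp point. The pads swing forward as they close: fully open they stand 13 mm farther back than shut.
Start: joints at [1.589, 0.501, -0.427, 1.55, 0.221, 1.138, -0.21], TCP at [0.158, -0.631, 0.231] pointing down, gripper open.
Joint ranges: [-2.88, 2.88], [-0.31, 2.03], [-1.54, 1.56], [0.2, 2.42], [-1.41, 4.55], [0.19, 2.02], [-2.57, 2.57]. Speed limits (rad/s): [2.57, 2.57, 3.14, 3.14, 3.14, 3.14, 3.14].

### API

Orientations are given as [roll, pitch, yaw] about the fixed x, y, z axes, in that order (R = Rz(yaw) Ry(pitch) Rx(roll)).
In Python, from workcell import env, snapshot, job, models gives the robot as it stands.
- The arm moves only by the tool arm_command, never from a script. Its argument "deltas" is a list of rows, each an object of numbers: "claw": the opening in per cent of the stroke, from 0 (shut) to 100 (fully open); "x", "y", "z": the shift along the tool's x, y, z in units of 50 mm (1.0 is 50 mm); "twist": the turn about the tool's z in units of 5 degrees (1.0 is 5 degrees). In form: [{"claw": .., "x": .., "y": .., "z": .., "twist": ..}, ...]. A call has exactly 8 rows; each row shifts and turns the commanded pose from where the row before left it, along the tool's axes as they then stand; what a row does not reach is not made up. A row lasts 1/10 s, in which the tool goes at most 50 mm and 8.59 degrees, less where a joint would pass 70% of its speed; a pose out of reach is approached as far as the arm can. A call is refused whole if a number of a shift passes 1 or a number of a turn 1, either way. A call with a gripper value outside its range is refused whole. The fingers move at their own pace and stop on an object; "grip_force" is the grip in N (left out, the last holds). Time passes only in rows, so rows that do not move let the fingers close, or fill a call up. It gives the time, the measured TCP pose, the force, the opening and the grip force at its end, in the units of the state.
- env.sense(): the state, without advancing time (a new reading comes with each control period).
- snapshot(name): name is "side" or "top"; returns a dict with "img" (400x640x3 uint8, blue, green, red), "depth" (400x640 float32, m along the optical axis (not along the pixel's ray), 0 where there is no reading), "fovy" (degrees; the focal length in pixels is half the picture's height over the tangent of half this angle, whatever the lens; pixels are square), "cx", "cy" (the principal point, pixels), "pose" (4x4, takes a point from camera to world coordinates). Camera axes: x right, y down, z forward; pixel columns grow to the right and rows downward; lengths in m; the calibration is good to about 2 mm. A picture is of the moment at which its call begins.
- job.job_done(): hands the job in; it is judged then, once.
Trained networks look in a picture, given as the dict that the camera call returned (one of the last four; its "shot" number tells which), for a name from the list of things; names that differ only in an ending like _2 or _b are one class to them, and where a whole thing is asked for, a point or a joint stands for the part that bears it (a point fixed in the world has none). Each returns a list of dicts, best first, with "score" (0 to 1); they miss things now and then, are a little off and sometimes report something else, mostly with a low value. They report only what shows in the picture. A call takes as long as a camera call. They do not tell look-alikes from the thing itself.
- models.search_frame(picture, query): "bbox" ([left, top, width, height] in pixels, round what is visible of it).
- models.regions_of(picture, query): "region" (400x640 bool, what is visible of it) and "bbox" ([left, top, width, height] in pixels, round what is visible of it).
The state is a dict: "time_s": time; "q": joint angles; "joint_velocities": joint speeds; "joint_efforts": joint torques, N m; "position": TCP position; "eef_rot": TCP orientation; "wrist_force": force on the tool from outside, world axes, zero at the start; "wrist_torque": the same for the moment, N m; "gripper_width": finger opening in m; "gripper_force": force on a finger pad.
Only numpy, scipy, OpenCV 4.12 (cv2) and the standard library are available. Lean on these libraries where they do the work, as an engineer would, in place of code of your own. Each camera call takes 0.05 s, during which the arm holds its last target. There are 200 camera calls.

## Working session

There is one attempt and no reset: what is moved stays moved. The work goes in short steps, Python scripts to look and compute and a tool call to move; the robot and the scene stay as the last step left them, time stands still between calls to the robot, and variables do not carry over. Pictures are saved under pics/ and viewed, at most 14 in all, crops included, and the job is handed in when it is done.

Besides the shell and the picture viewer there is one more tool, called in YAML: its name, and indented under it one key for each argument. arm_command: Moves the arm, as the interface text tells. Its arguments: {"type":"object","properties":{"deltas":{"type":"array"},"grip_force":{"type":"number"}},"required":["deltas"]}

```bash
mkdir -p pics; ls; cat > h.py <<'E'
import numpy as np, cv2
from workcell import env, snapshot, job, models
def cloud(p):
    h,w=p["depth"].shape; f=h/2/np.tan(np.radians(p["fovy"])/2)
    v,u=np.mgrid[:h,:w]; d=p["depth"]
    c=np.stack([(u-p["cx"])*d/f,(v-p["cy"])*d/f,d],-1)
    P=np.array(p["pose"]); return c@P[:3,:3].T+P[:3,3]
E
python3 - <<'E'
from h import *
print(env.sense(), env.grip_point_offset)
for n in ("top","side"):
    p=snapshot(n); cv2.imwrite(f"pics/{n}0.png",p["img"]); C=cloud(p)
    print(n,p["fovy"],np.round(p["pose"],3).tolist())
    for q in "spool_l spool_m spool_s spool_xs stand_l stand_m stand_s stand_xs jar tape".split():
        for r in models.regions_of(p,q)[:3]:
            X=C[r["region"]&(p["depth"]>0)]
            if len(X)==0: continue
            zt=np.percentile(X[:,2],95); T=X[X[:,2]>zt-.006]
            print(q,round(r["score"],2),r["bbox"],"zt %.3f"%zt,"mid",np.round((T.min(0)+T.max(0))/2,3)[:2],"ext",np.round(np.ptp(T,axis=0),3)[:2],len(T))
E
```

```text
pics
{'time_s': 0.0, 'q': array([ 1.58918048,  0.50183395, -0.42676808,  1.5514527 ,  0.22080349,
        1.13830755, -0.21029413]), 'joint_velocities': array([-0.00037548,  0.00169125,  0.00232198, -0.00127156, -0.00017612,
       -0.00057914,  0.00143035]), 'joint_efforts': array([-7.54132748e-05, -5.69523990e+01, -5.81619903e+00, -2.80938989e+01,
        1.07256832e-02,  1.18664437e-02, -6.88842732e-06]), 'position': array([ 0.15731764, -0.62995733,  0.2302649 ]), 'eef_rot': array([-3.13964667e+00, -4.67961313e-05,  2.44858246e-01]), 'wrist_force': array([-0.49070645,  0.15906632,  0.24059726]), 'wrist_torque': array([ 0.0081663 , -0.01310803, -0.02723032]), 'gripper_force': 0.0, 'gripper_width': 0.08516418061831081} -0.0187
top 49.440364860322866 [[-0.028, -0.996, 0.087, 0.502], [-1.0, 0.029, 0.011, 0.008], [-0.014, -0.087, -0.996, 0.968], [0.0, 0.0, 0.0, 1.0]]
spool_l 0.8 [263.0, 164.3, 21.7, 23.2] zt 0.088 mid [0.632 0.123] ext [0.038 0.042] 93
spool_l 0.72 [291.1, 206.8, 24.6, 20.6] zt 0.048 mid [0.545 0.066] ext [0.047 0.045] 401
spool_l 0.66 [215.3, 168.5, 21.3, 28.5] zt 0.0
[... 3314 characters left out ...]
nd_s 0.89 [361.9, 225.6, 50.6, 44.3] zt 0.013 mid [ 0.446 -0.004] ext [0.079 0.065] 272
stand_s 0.8 [386.5, 161.0, 59.6, 37.5] zt 0.013 mid [ 0.483 -0.22 ] ext [0.106 0.095] 310
stand_s 0.71 [307.3, 159.9, 45.1, 36.8] zt 0.013 mid [ 0.654 -0.126] ext [0.092 0.076] 243
stand_xs 0.69 [282.3, 323.3, 50.8, 42.6] zt 0.026 mid [0.499 0.25 ] ext [0.015 0.013] 85
jar 0.75 [383.7, 126.8, 17.8, 23.8] zt 0.055 mid [ 0.581 -0.313] ext [0.036 0.041] 123
jar 0.57 [257.1, 215.6, 26.9, 33.4] zt 0.088 mid [0.638 0.125] ext [0.049 0.048] 166
tape 0.83 [205.8, 320.0, 35.5, 39.7] zt 0.027 mid [0.592 0.322] ext [0.06  0.058] 699
tape 0.67 [281.2, 321.2, 51.1, 46.0] zt 0.026 mid [0.499 0.25 ] ext [0.015 0.013] 86
```

```bash
python3 - <<'E'
import cv2
a=cv2.imread("pics/top0.png")[110:310,150:510]; cv2.imwrite("pics/topc.png",cv2.resize(a,None,fx=2.2,fy=2.2))
E
```

```text
(no output)
```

View pics/topc.png

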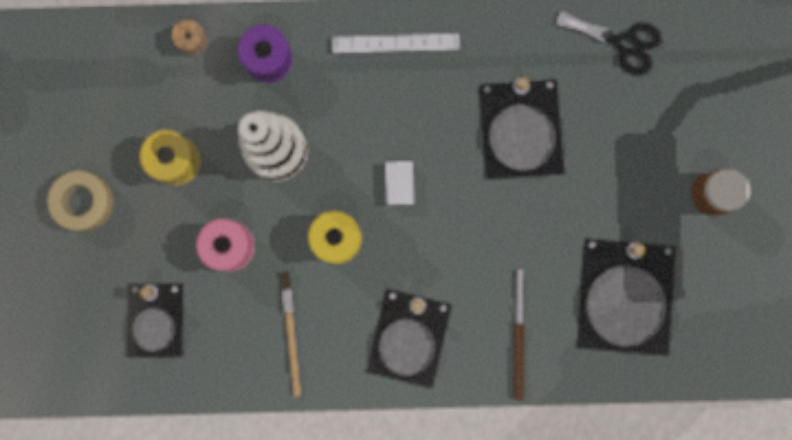

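View pics/side0.png

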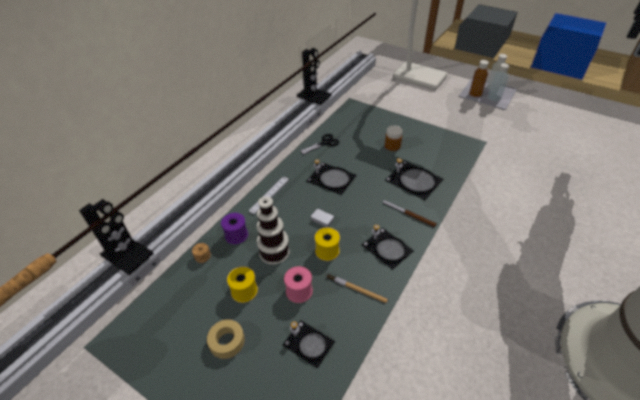

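The top crop shows the white stack at (270,145). The wells are at (153,329) for xs, (406,347) for s, (522,137) for m and (626,305) for l. The yellow, pink and purple spools are decoys. Next I'll measure the wells and stack precisely.

```bash
cat >> h.py <<'E'
def ray(p,uv,z):
    h=p["depth"].shape[0]; f=h/2/np.tan(np.radians(p["fovy"])/2); P=np.array(p["pose"])
    d=P[:3,:3]@np.array([(uv[0]-p["cx"])/f,(uv[1]-p["cy"])/f,1]); return (P[:3,3]+d*(z-P[2,3])/d[2])[:2]
def slices(p,c=(.635,.125)):
    X=cloud(p).reshape(-1,3); X=X[np.hypot(X[:,0]-c[0],X[:,1]-c[1])<.045]
    for n,z,r in (("l",.040,.031),("m",.086,.025),("s",.122,.019),("xs",.152,.013)):
        T=X[abs(X[:,2]-z-.0015)<.004]
        if len(T)<10: continue
        m=(T.min(0)+T.max(0))/2; H=cv2.convexHull(T[:,:2].astype(np.float32)); (cx,cy),R=cv2.minEnclosingCircle(H)
        print(n,len(T),"circle",round(cx,4),round(cy,4),round(R,4),"z",round(np.median(T[:,2]),4))
E
python3 - <<'E'
from h import *
for n,W in (("top",None),("side",None)):
    p=snapshot(n); C=cloud(p); g=cv2.cvtColor(p["img"],cv2.COLOR_BGR2GRAY)
    for s,c,D in (("xs",(.475,.25),.044),("s",(.435,0),.056),("m",(.64,-.125),.080),("l",(.47,-.22),.08)):
        near=(np.hypot(C[...,0]-c[0],C[...,1]-c[1])<.06)
        m=(near&(g>85)&(C[...,2]<.012)&(C[...,2]>-.01)).astype(np.uint8)
        k,lab,st,ce=cv2.connectedComponentsWithStats(m)
        cs=[i for i in range(1,k) if st[i,4]>60]
        for i in cs:
            ys,xs=np.where(lab==i); h=cv2.convexHull(np.c_[xs,ys].astype(np.float32))
            w=np.array([ray(p,q[0],.0035) for q in h],np.float32); (x,y),R=cv2.minEnclosingCircle(w)
            print(n,s,st[i,4],"circ",round(x,4),round(y,4),round(R,4),"cen",np.round(ray(p,ce[i],.0035),4),"g",int(np.median(g[lab==i])))
        P=C[near&(C[...,2]>.03)&(C[...,2]<.06)]; print("  post",len(P),np.round(np.median(P,0),3) if len(P) else "")
    slices(p)
E
```

```text
top xs 1294 circ 0.4756 0.25 0.0605 cen [0.476  0.2489] g 96
top xs 271 circ 0.4611 0.2531 0.0212 cen [0.4611 0.2529] g 113
  post 26 [0.498 0.251 0.039]
top s 1019 circ 0.4349 0.0 0.0601 cen [0.4203 0.0048] g 101
top s 462 circ 0.4366 -0.0006 0.0276 cen [ 0.4366 -0.0009] g 115
  post 21 [ 0.478 -0.012  0.039]
top m 675 circ 0.6398 -0.1247 0.06 cen [ 0.619  -0.1266] g 96
top m 642 circ 0.6449 -0.1243 0.0332 cen [ 0.6444 -0.1241] g 114
  post 21 [ 0.692 -0.122  0.039]
top l 138 circ 0.4756 -0.1735 0.0363 cen [ 0.4763 -0.1677] g 98
top l 757 circ 0.472 -0.2218 0.039 cen [ 0.4671 -0.2164] g 108
top l 63 circ 0.4554 -0.2701 0.0211 cen [ 0.4582 -0.273 ] g 93
top l 158 circ 0.4243 -0.2138 0.0362 cen [ 0.4191 -0.2131] g 93
  post 21 [ 0.525 -0.226  0.039]
l 163 circle 0.6376 0.1254 0.0309 z 0.0402
m 152 circle 0.6375 0.1264 0.0249 z 0.0866
s 129 circle 0.6382 0.1265 0.0188 z 0.1226
xs 133 circle 0.6375 0.1277 0.013 z 0.1521
side xs 354 circ 0.4621 0.2508 0.0193 cen [0.4621 0.2506] g 102
  post 42 [0.498 0.25  0.04 ]
side s 846 circ 0.4332 0.001 0.0612 cen [0.4148 0.0119] g 93
side s 339 circ 0.4375 -0.0023 0.0253 cen [ 0.4375 -0.0036] g 104
  post 27 [ 0.479 -0.012  0.04 ]
side m 305 circ 0.6461 -0.1283 0.0311 cen [ 0.6461 -0.1279] g 104
  post 21 [ 0.692 -0.124  0.039]
side l 348 circ 0.4732 -0.2229 0.0362 cen [ 0.4687 -0.2204] g 97
side l 89 circ 0.4213 -0.211 0.0331 cen [ 0.4178 -0.2106] g 91
side l 61 circ 0.4722 -0.1684 0.0293 cen [ 0.4715 -0.1648] g 90
  post 17 [ 0.525 -0.229  0.04 ]
l 218 circle 0.6391 0.1244 0.0308 z 0.0413
m 194 circle 0.6389 0.1248 0.0248 z 0.0872
s 140 circle 0.6387 0.1253 0.0196 z 0.1235
xs 123 circle 0.6384 0.1265 0.0131 z 0.1527
```

arm_command:
  deltas:
    - {"claw": 60,"y": -1,"twist": 1}
    - {"claw": 60,"y": -1,"x": 0.5,"twist": 1}
    - {"claw": 60,"y": -1,"x": 0.5,"twist": 1}
    - {"claw": 60,"y": -1,"x": 0.5}
    - {"claw": 60,"y": -1,"x": 0.5}
    - {"claw": 60,"x": 0.8,"y": -0.6}
    - {"claw": 60,"x": 0.8,"y": -0.5}
    - {"claw": 60}
  grip_force: 30

```text
$.deltas[0]: bad value
```

arm_command:
  deltas:
    - {"claw": 70,"x": 0,"y": 0,"z": 0,"twist": 0.94}
    - {"claw": 70,"x": 0,"y": 0,"z": 0,"twist": 0.93}
    - {"claw": 70,"x": 0,"y": 0,"z": 0,"twist": 0.93}
    - {"claw": 70,"x": 0.4,"y": -0.7,"z": 0,"twist": 0}
    - {"claw": 70,"x": 0.5,"y": -0.8,"z": 0,"twist": 0}
    - {"claw": 70,"x": 0.5,"y": -0.8,"z": 0,"twist": 0}
    - {"claw": 70,"x": 0.5,"y": -0.8,"z": 0,"twist": 0}
    - {"claw": 70,"x": 0.5,"y": -0.8,"z": 0,"twist": 0}
  grip_force: 30

```text
time_s: 2.0
position: [0.2783, -0.4339, 0.2315]
eef_rot: [3.141, -0.0, 0.0]
wrist_force: [1.4, -0.4, 0.4]
gripper_width: 0.0595
gripper_force: 0.0
```

arm_command:
  deltas:
    - {"claw": 70,"x": 0.5,"y": -0.8,"z": 0,"twist": 0}
    - {"claw": 70,"x": 0.5,"y": -0.8,"z": 0,"twist": 0}
    - {"claw": 70,"x": 0.5,"y": -0.8,"z": 0,"twist": 0}
    - {"claw": 70,"x": 0.5,"y": -0.8,"z": 0,"twist": 0}
    - {"claw": 70,"x": 0.5,"y": -0.8,"z": 0,"twist": 0}
    - {"claw": 70,"x": 0.5,"y": -0.8,"z": 0,"twist": 0}
    - {"claw": 70,"x": 0.5,"y": -0.8,"z": 0,"twist": 0}
    - {"claw": 70,"x": 0.5,"y": -0.8,"z": 0,"twist": 0}

```text
time_s: 2.8
position: [0.4782, -0.1139, 0.2318]
eef_rot: [3.141, -0.001, 0.0]
wrist_force: [0.7, -0.1, -0.4]
gripper_width: 0.0598
gripper_force: 0.0
```

arm_command:
  deltas:
    - {"claw": 70,"x": 0.5,"y": -0.8,"z": 0,"twist": 0}
    - {"claw": 70,"x": 0.5,"y": -0.8,"z": 0,"twist": 0}
    - {"claw": 70,"x": 0.5,"y": -0.8,"z": 0,"twist": 0}
    - {"claw": 70,"x": 0.5,"y": -0.8,"z": 0,"twist": 0}
    - {"claw": 70,"x": 0.5,"y": -0.8,"z": 0,"twist": 0}
    - {"claw": 70,"x": 0.5,"y": -0.6,"z": 0,"twist": 0}
    - {"claw": 70,"x": 0.2,"y": -0.2,"z": 0,"twist": 0}
    - {"claw": 70,"x": 0,"y": 0,"z": 0,"twist": 0}

```text
time_s: 3.6
position: [0.6378, 0.1278, 0.231]
eef_rot: [-3.139, -0.0, 0.004]
wrist_force: [-0.2, -0.9, -0.0]
gripper_width: 0.0599
gripper_force: 0.0
```

arm_command:
  deltas:
    - {"claw": 60,"x": 0,"y": 0,"z": 0.2,"twist": 0}
    - {"claw": 60,"x": 0,"y": 0,"z": 0.35,"twist": 0}
    - {"claw": 60,"x": 0,"y": 0.02,"z": 0.35,"twist": 0}
    - {"claw": 60,"x": 0,"y": 0,"z": 0.35,"twist": 0}
    - {"claw": 60,"x": 0,"y": 0,"z": 0.35,"twist": 0}
    - {"claw": 60,"x": 0,"y": 0,"z": 0.26,"twist": 0}
    - {"claw": 60,"x": 0,"y": 0,"z": 0.1,"twist": 0}
    - {"claw": 60,"x": 0,"y": 0,"z": 0,"twist": 0}
  grip_force: 25

```text
time_s: 4.4
position: [0.6366, 0.1236, 0.1322]
eef_rot: [3.142, 0.002, 0.001]
wrist_force: [0.1, 0.9, -0.5]
gripper_width: 0.051
gripper_force: 0.0
```

```bash
python3 - <<'E'
from h import *
p=snapshot("side"); cv2.imwrite("pics/s1.png",cv2.resize(p["img"][120:280,180:380],None,fx=4,fy=4,interpolation=2)[:600,:800])
E
```

```text
(no output)
```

View pics/s1.png

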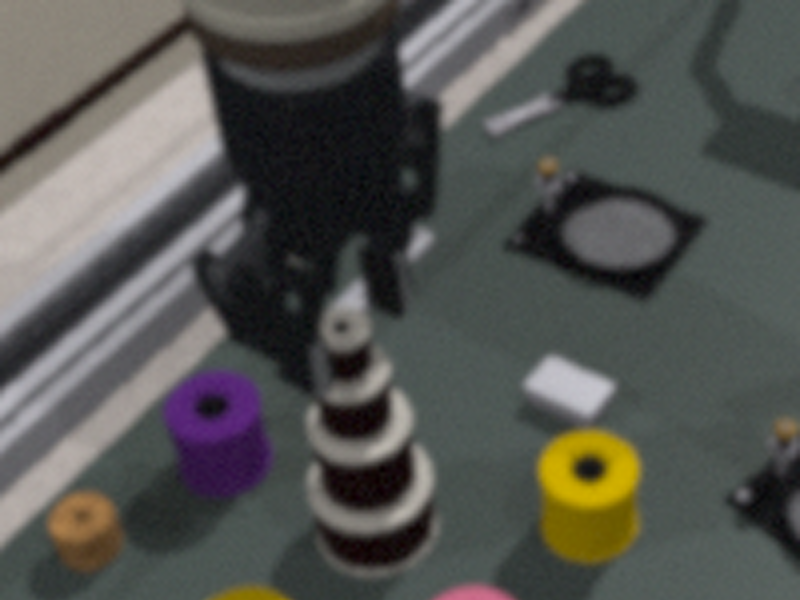

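The side crop shows the fingers straddling the xs spool at (345,340), just above the s spool's top. I'll close and lift.

arm_command:
  deltas:
    - {"claw": 40,"x": 0,"y": 0,"z": 0,"twist": 0}
    - {"claw": 30,"x": 0,"y": 0,"z": 0,"twist": 0}
    - {"claw": 10,"x": 0,"y": 0,"z": 0,"twist": 0}
    - {"claw": 10,"x": 0,"y": 0,"z": 0,"twist": 0}
    - {"claw": 10,"x": 0,"y": 0,"z": 0,"twist": 0}
    - {"claw": 10,"x": 0,"y": 0,"z": 0,"twist": 0}
    - {"claw": 10,"x": 0,"y": 0,"z": -0.1,"twist": 0}
    - {"claw": 10,"x": 0,"y": 0,"z": -0.2,"twist": 0}
  grip_force: 25

```text
time_s: 5.25
position: [0.6362, 0.1231, 0.1476]
eef_rot: [3.141, 0.003, 0.001]
wrist_force: [-0.8, -0.7, -0.2]
gripper_width: 0.0249
gripper_force: 24.6
```

arm_command:
  deltas:
    - {"claw": 10,"x": 0,"y": 0,"z": -0.4,"twist": 0}
    - {"claw": 10,"x": 0,"y": 0,"z": -0.3,"twist": 0}
    - {"claw": 10,"x": -0.4,"y": -0.3,"z": 0,"twist": 0}
    - {"claw": 10,"x": -0.6,"y": -0.4,"z": 0,"twist": 0}
    - {"claw": 10,"x": -0.6,"y": -0.4,"z": 0,"twist": 0}
    - {"claw": 10,"x": -0.6,"y": -0.4,"z": 0,"twist": 0}
    - {"claw": 10,"x": -0.6,"y": -0.4,"z": 0,"twist": 0}
    - {"claw": 10,"x": -0.5,"y": -0.4,"z": 0,"twist": 0}

```text
time_s: 6.05
position: [0.4706, 0.2392, 0.184]
eef_rot: [3.141, -0.001, 0.001]
wrist_force: [-0.5, 0.4, -0.4]
gripper_width: 0.0247
gripper_force: 24.6
```

arm_command:
  deltas:
    - {"claw": 10,"x": -0.2,"y": -0.2,"z": 0.2,"twist": 0}
    - {"claw": 10,"x": 0,"y": 0,"z": 0.5,"twist": 0}
    - {"claw": 10,"x": 0,"y": 0,"z": 0.5,"twist": 0}
    - {"claw": 10,"x": 0,"y": 0,"z": 0.5,"twist": 0}
    - {"claw": 10,"x": 0,"y": 0,"z": 0.5,"twist": 0}
    - {"claw": 10,"x": 0,"y": 0,"z": 0.2,"twist": 0}
    - {"claw": 10,"x": 0,"y": 0,"z": 0,"twist": 0}
    - {"claw": 10,"x": 0,"y": 0,"z": 0,"twist": 0}

```text
time_s: 6.85
position: [0.4627, 0.2492, 0.0643]
eef_rot: [-3.141, -0.001, 0.001]
wrist_force: [-0.5, -0.2, -0.0]
gripper_width: 0.025
gripper_force: 24.6
```

```bash
cat >> h.py <<'E'
def top_at(p,z,r,c,dz=.006):
    X=cloud(p).reshape(-1,3); g=p["img"].reshape(-1,3).min(1)
    k=(np.hypot(X[:,0]-c[0],X[:,1]-c[1])<r+.02)&(abs(X[:,2]-z)<dz)&(g>100); T=X[k]
    if len(T)<8: print("few",len(T)); return
    (cx,cy),R=cv2.minEnclosingCircle(T[:,:2].astype(np.float32)); print("top",len(T),np.round([cx,cy,R],4),"z",np.round(np.percentile(T[:,2],[10,50,90]),4))
E
python3 - <<'E'
from h import *
print(env.sense()["position"])
p=snapshot("side"); cv2.imwrite("pics/s2.png",cv2.resize(p["img"][230:380,210:410],None,fx=4,fy=4,interpolation=2))
top_at(p,.08,.013,(.4615,.252),.03)
p=snapshot("top"); top_at(p,.08,.013,(.4615,.252),.03); slices(p)
E
```

```text
[0.4627193  0.24915905 0.06430511]
top 34 [0.4569 0.2468 0.008 ] z [0.0811 0.0828 0.0841]
few 2
l 158 circle 0.6374 0.1253 0.0309 z 0.0406
m 148 circle 0.6374 0.1261 0.0248 z 0.0866
s 274 circle 0.6382 0.1266 0.0189 z 0.1221
```

View pics/s2.png

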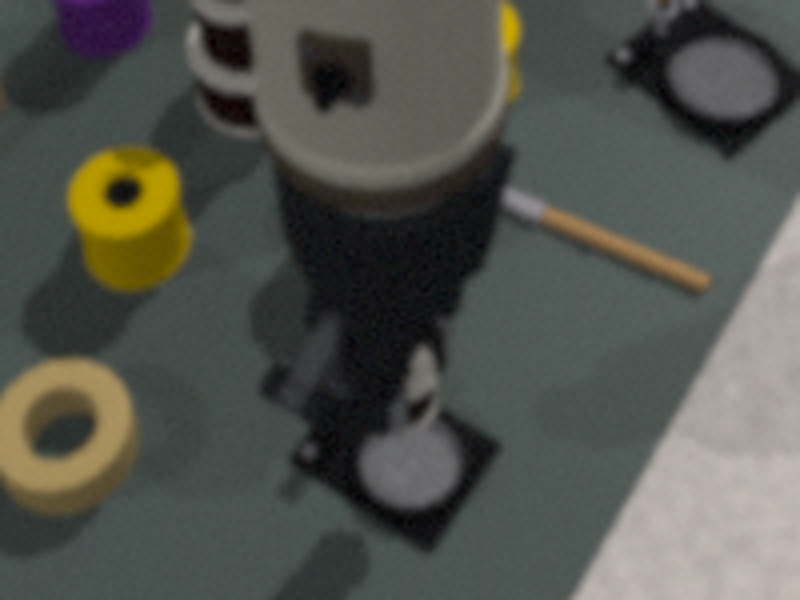

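The side crop shows the xs spool held upright above its well, which is at (410,465). I'll lower it.

arm_command:
  deltas:
    - {"claw": 10,"x": -0.05,"y": -0.03,"z": 0.2,"twist": 0}
    - {"claw": 10,"x": 0,"y": 0,"z": 0.3,"twist": 0}
    - {"claw": 10,"x": 0,"y": 0,"z": 0.2,"twist": 0}
    - {"claw": 10,"x": 0,"y": 0,"z": 0.1,"twist": 0}
    - {"claw": 10,"x": 0,"y": 0,"z": 0.1,"twist": 0}
    - {"claw": 10,"x": 0,"y": 0,"z": 0.06,"twist": 0}
    - {"claw": 10,"x": 0,"y": 0,"z": 0,"twist": 0}
    - {"claw": 10,"x": 0,"y": 0,"z": 0,"twist": 0}

```text
time_s: 7.75
position: [0.4597, 0.2502, 0.0159]
eef_rot: [3.141, -0.0, 0.001]
wrist_force: [-2.3, -1.1, 5.5]
gripper_width: 0.0251
gripper_force: 25.0
```

arm_command:
  deltas:
    - {"claw": 33,"x": 0,"y": 0,"z": 0,"twist": 0}
    - {"claw": 38,"x": 0,"y": 0,"z": 0,"twist": 0}
    - {"claw": 45,"x": 0,"y": 0,"z": 0,"twist": 0}
    - {"claw": 55,"x": 0,"y": 0,"z": 0,"twist": 0}
    - {"claw": 60,"x": 0,"y": 0,"z": -0.1,"twist": 0}
    - {"claw": 60,"x": 0,"y": 0,"z": -0.3,"twist": 0}
    - {"claw": 60,"x": 0,"y": 0,"z": -0.6,"twist": 0}
    - {"claw": 60,"x": 0,"y": 0,"z": -0.8,"twist": 0}

```text
time_s: 8.55
position: [0.4584, 0.2495, 0.106]
eef_rot: [3.141, 0.003, 0.001]
wrist_force: [2.5, -0.3, 0.6]
gripper_width: 0.0513
gripper_force: 0.0
```

arm_command:
  deltas:
    - {"claw": 68,"x": 0,"y": 0,"z": -0.8,"twist": 0}
    - {"claw": 68,"x": 0.5,"y": 0.4,"z": -0.8,"twist": 0}
    - {"claw": 68,"x": 0.6,"y": 0.4,"z": 0,"twist": 0}
    - {"claw": 68,"x": 0.6,"y": 0.4,"z": 0,"twist": 0}
    - {"claw": 68,"x": 0.6,"y": 0.4,"z": 0,"twist": 0}
    - {"claw": 68,"x": 0.6,"y": 0.4,"z": 0,"twist": 0}
    - {"claw": 68,"x": 0.6,"y": 0.4,"z": 0,"twist": 0}
    - {"claw": 68,"x": 0,"y": 0,"z": 0,"twist": 0}

```text
time_s: 9.35
position: [0.6383, 0.1249, 0.1852]
eef_rot: [3.14, -0.003, -0.007]
wrist_force: [0.8, -0.3, -0.9]
gripper_width: 0.0579
gripper_force: 0.0
```

```bash
python3 - <<'E'
from h import *
print(env.sense()["position"],env.sense()["gripper_width"])
p=snapshot("side"); top_at(p,.0335,.013,(.4615,.252)); slices(p)
p=snapshot("top"); top_at(p,.0335,.013,(.4615,.252)); slices(p)
E
```

```text
[0.63830244 0.12491321 0.18519125] 0.057919602764916735
top 182 [0.4711 0.2497 0.0228] z [0.0321 0.0342 0.0357]
l 210 circle 0.639 0.125 0.0316 z 0.0412
m 187 circle 0.6386 0.1251 0.0251 z 0.0872
s 254 circle 0.6393 0.1247 0.0197 z 0.1228
top 52 [0.4591 0.2535 0.0116] z [0.032  0.0335 0.036 ]
```

arm_command:
  deltas:
    - {"claw": 68,"x": 0,"y": 0,"z": 0.2,"twist": 0}
    - {"claw": 68,"x": 0,"y": 0,"z": 0.4,"twist": 0}
    - {"claw": 68,"x": 0,"y": 0,"z": 0.4,"twist": 0}
    - {"claw": 68,"x": 0,"y": 0,"z": 0.4,"twist": 0}
    - {"claw": 68,"x": 0,"y": 0,"z": 0.26,"twist": 0}
    - {"claw": 68,"x": 0,"y": 0,"z": 0.1,"twist": 0}
    - {"claw": 60,"x": 0,"y": 0,"z": 0,"twist": 0}
    - {"claw": 50,"x": 0,"y": 0,"z": 0,"twist": 0}

```text
time_s: 10.25
position: [0.6345, 0.1311, 0.0972]
eef_rot: [-3.141, -0.001, 0.001]
wrist_force: [-0.6, -0.9, 0.4]
gripper_width: 0.0428
gripper_force: 0.1
```

arm_command:
  deltas:
    - {"claw": 45,"x": 0,"y": 0,"z": 0,"twist": 0}
    - {"claw": 35,"x": 0,"y": 0,"z": 0,"twist": 0}
    - {"claw": 20,"x": 0,"y": 0,"z": 0,"twist": 0}
    - {"claw": 20,"x": 0,"y": 0,"z": 0,"twist": 0}
    - {"claw": 20,"x": 0,"y": 0,"z": 0,"twist": 0}
    - {"claw": 20,"x": 0,"y": 0,"z": -0.05,"twist": 0}
    - {"claw": 20,"x": 0,"y": 0,"z": -0.2,"twist": 0}
    - {"claw": 20,"x": 0,"y": 0,"z": -0.4,"twist": 0}

```text
time_s: 11.05
position: [0.6324, 0.1301, 0.1276]
eef_rot: [3.141, 0.004, 0.001]
wrist_force: [-0.0, -0.9, -0.5]
gripper_width: 0.037
gripper_force: 25.2
```

arm_command:
  deltas:
    - {"claw": 20,"x": 0,"y": 0,"z": -0.4,"twist": 0}
    - {"claw": 20,"x": -0.4,"y": 0.3,"z": 0,"twist": 0}
    - {"claw": 20,"x": -0.6,"y": 0.4,"z": 0,"twist": 0}
    - {"claw": 20,"x": -0.6,"y": 0.4,"z": 0,"twist": 0}
    - {"claw": 20,"x": -0.6,"y": 0.4,"z": 0,"twist": 0}
    - {"claw": 20,"x": -0.6,"y": 0.4,"z": 0,"twist": 0}
    - {"claw": 20,"x": -0.6,"y": 0.4,"z": 0,"twist": 0}
    - {"claw": 20,"x": -0.5,"y": 0.3,"z": 0,"twist": 0}

```text
time_s: 11.85
position: [0.4372, -0.0008, 0.149]
eef_rot: [3.141, 0.001, -0.0]
wrist_force: [0.4, -0.3, -0.4]
gripper_width: 0.0374
gripper_force: 25.2
```

arm_command:
  deltas:
    - {"claw": 20,"x": -0.1,"y": 0.1,"z": 0.2,"twist": 0}
    - {"claw": 20,"x": 0,"y": 0,"z": 0.4,"twist": 0}
    - {"claw": 20,"x": 0,"y": 0,"z": 0.5,"twist": 0}
    - {"claw": 20,"x": 0,"y": 0,"z": 0.4,"twist": 0}
    - {"claw": 20,"x": 0,"y": 0,"z": 0.2,"twist": 0}
    - {"claw": 20,"x": 0,"y": 0,"z": 0,"twist": 0}
    - {"claw": 20,"x": 0,"y": 0,"z": 0,"twist": 0}
    - {"claw": 20,"x": 0,"y": 0,"z": 0,"twist": 0}

```text
time_s: 12.65
position: [0.4351, -0.0043, 0.0647]
eef_rot: [3.142, -0.002, 0.001]
wrist_force: [0.2, 0.5, -1.0]
gripper_width: 0.0371
gripper_force: 25.2
```

```bash
python3 - <<'E'
from h import *
print(env.sense()["position"])
p=snapshot("side"); cv2.imwrite("pics/s3.png",cv2.resize(p["img"][130:280,290:490],None,fx=4,fy=4,interpolation=2))
top_at(p,.09,.019,(.437,0),.03); slices(p)
p=snapshot("top"); slices(p); top_at(p,.0335,.013,(.4615,.252))
E
```

```text
[ 0.43514521 -0.00431579  0.06469006]
top 27 [ 0.4265 -0.0043  0.0098] z [0.0877 0.0897 0.0911]
l 215 circle 0.6395 0.1243 0.0314 z 0.0415
m 424 circle 0.639 0.1242 0.0254 z 0.087
l 169 circle 0.6376 0.1255 0.0308 z 0.0408
m 426 circle 0.6376 0.1263 0.0247 z 0.0862
top 98 [0.4707 0.2512 0.0227] z [0.0314 0.0335 0.0358]
```

View pics/s3.png

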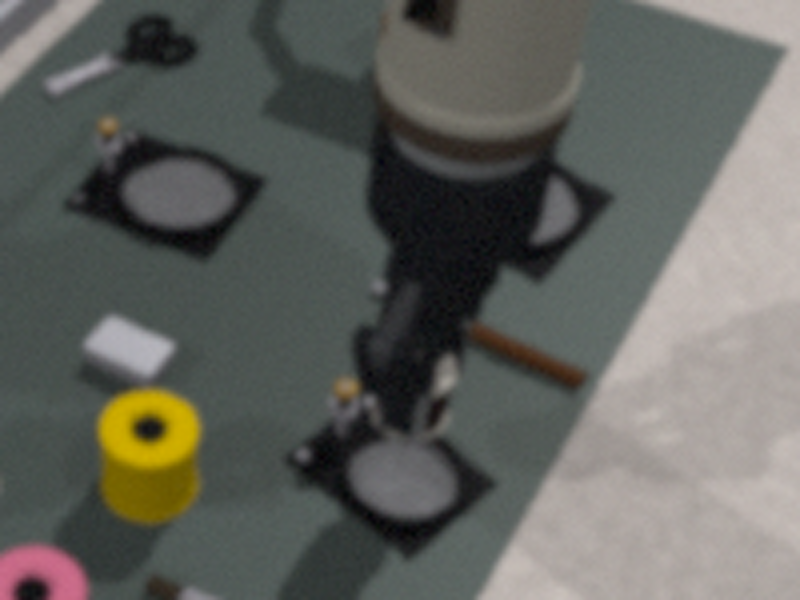

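The side crop shows the s spool held upright above its well, which is at (405,480). The xs spool is seated and the rest of the stack hasn't moved. I'll lower it.

arm_command:
  deltas:
    - {"claw": 20,"x": -0.02,"y": 0,"z": 0.2,"twist": 0}
    - {"claw": 20,"x": 0,"y": 0,"z": 0.3,"twist": 0}
    - {"claw": 20,"x": 0,"y": 0,"z": 0.2,"twist": 0}
    - {"claw": 20,"x": 0,"y": 0,"z": 0.1,"twist": 0}
    - {"claw": 20,"x": 0,"y": 0,"z": 0.1,"twist": 0}
    - {"claw": 20,"x": 0,"y": 0,"z": 0.04,"twist": 0}
    - {"claw": 20,"x": 0,"y": 0,"z": 0,"twist": 0}
    - {"claw": 20,"x": 0,"y": 0,"z": 0,"twist": 0}

```text
time_s: 13.55
position: [0.4334, -0.0045, 0.0171]
eef_rot: [3.142, -0.0, 0.001]
wrist_force: [0.9, -0.4, 0.6]
gripper_width: 0.037
gripper_force: 25.2
```

arm_command:
  deltas:
    - {"claw": 20,"x": 0,"y": 0,"z": 0.03,"twist": 0}
    - {"claw": 46,"x": 0,"y": 0,"z": 0,"twist": 0}
    - {"claw": 50,"x": 0,"y": 0,"z": 0,"twist": 0}
    - {"claw": 60,"x": 0,"y": 0,"z": 0,"twist": 0}
    - {"claw": 70,"x": 0,"y": 0,"z": 0,"twist": 0}
    - {"claw": 75,"x": 0,"y": 0,"z": -0.2,"twist": 0}
    - {"claw": 80,"x": 0,"y": 0,"z": -0.6,"twist": 0}
    - {"claw": 80,"x": 0,"y": 0,"z": -0.8,"twist": 0}

```text
time_s: 14.35
position: [0.4315, -0.0042, 0.0956]
eef_rot: [-3.141, 0.004, 0.001]
wrist_force: [0.8, -0.5, 1.2]
gripper_width: 0.0684
gripper_force: 0.0
```

arm_command:
  deltas:
    - {"claw": 85,"x": 0,"y": 0,"z": -0.8,"twist": 0}
    - {"claw": 85,"x": 0.5,"y": -0.3,"z": 0,"twist": 0}
    - {"claw": 85,"x": 0.7,"y": -0.45,"z": 0,"twist": 0}
    - {"claw": 85,"x": 0.7,"y": -0.45,"z": 0,"twist": 0}
    - {"claw": 85,"x": 0.7,"y": -0.45,"z": 0,"twist": 0}
    - {"claw": 85,"x": 0.7,"y": -0.45,"z": 0,"twist": 0}
    - {"claw": 85,"x": 0.7,"y": -0.45,"z": 0,"twist": 0}
    - {"claw": 85,"x": 0.1,"y": 0,"z": 0,"twist": 0}

```text
time_s: 15.15
position: [0.641, 0.128, 0.1363]
eef_rot: [-3.137, -0.003, 0.004]
wrist_force: [-0.3, -0.4, 0.2]
gripper_width: 0.0727
gripper_force: 0.0
```

```bash
python3 - <<'E'
from h import *
print(env.sense()["position"],env.sense()["gripper_width"])
p=snapshot("side"); top_at(p,.0405,.019,(.437,-.0015),.004)
p=snapshot("top"); top_at(p,.0405,.019,(.437,-.0015),.004)
E
```

```text
[0.64099469 0.12800727 0.13629617] 0.07270815492695884
top 213 [ 0.4387 -0.0046  0.0195] z [0.0383 0.0402 0.0419]
few 0
```

arm_command:
  deltas:
    - {"claw": 85,"x": 0,"y": 0,"z": 0,"twist": 0}
    - {"claw": 85,"x": -0.04,"y": 0.04,"z": 0.2,"twist": 0}
    - {"claw": 85,"x": 0,"y": 0,"z": 0.2,"twist": 0}
    - {"claw": 85,"x": 0,"y": 0,"z": 0.2,"twist": 0}
    - {"claw": 85,"x": 0,"y": 0,"z": 0,"twist": 0}
    - {"claw": 85,"x": 0,"y": 0,"z": 0,"twist": 0}
    - {"claw": 85,"x": 0,"y": 0,"z": 0,"twist": 0}
    - {"claw": 85,"x": 0,"y": 0,"z": 0,"twist": 0}

```text
time_s: 16.05
position: [0.6365, 0.1213, 0.1058]
eef_rot: [-3.141, -0.001, 0.001]
wrist_force: [0.1, 0.1, -0.1]
gripper_width: 0.0727
gripper_force: 0.0
```

arm_command:
  deltas:
    - {"claw": 85,"x": 0.03,"y": -0.08,"z": 0,"twist": 0}
    - {"claw": 85,"x": 0,"y": 0,"z": 0.25,"twist": 0}
    - {"claw": 85,"x": 0,"y": 0,"z": 0.3,"twist": 0}
    - {"claw": 85,"x": 0,"y": 0,"z": 0.3,"twist": 0}
    - {"claw": 85,"x": 0,"y": 0,"z": 0.2,"twist": 0}
    - {"claw": 85,"x": 0,"y": 0,"z": 0.03,"twist": 0}
    - {"claw": 75,"x": 0,"y": 0,"z": 0,"twist": 0}
    - {"claw": 68,"x": 0,"y": 0,"z": 0,"twist": 0}

```text
time_s: 16.85
position: [0.638, 0.1253, 0.0517]
eef_rot: [-3.141, -0.001, 0.0]
wrist_force: [0.1, 0.6, 0.1]
gripper_width: 0.0583
gripper_force: 0.0
```

arm_command:
  deltas:
    - {"claw": 60,"x": 0,"y": 0,"z": 0,"twist": 0}
    - {"claw": 50,"x": 0,"y": 0,"z": 0,"twist": 0}
    - {"claw": 35,"x": 0,"y": 0,"z": 0,"twist": 0}
    - {"claw": 35,"x": 0,"y": 0,"z": 0,"twist": 0}
    - {"claw": 35,"x": 0,"y": 0,"z": 0,"twist": 0}
    - {"claw": 35,"x": 0,"y": 0,"z": -0.05,"twist": 0}
    - {"claw": 35,"x": 0,"y": 0,"z": -0.2,"twist": 0}
    - {"claw": 35,"x": 0,"y": 0,"z": -0.4,"twist": 0}
  grip_force: 30

```text
time_s: 17.65
position: [0.6357, 0.1245, 0.0825]
eef_rot: [3.141, 0.004, 0.001]
wrist_force: [0.6, -0.2, -0.8]
gripper_width: 0.0492
gripper_force: 31.3
```

arm_command:
  deltas:
    - {"claw": 35,"x": 0,"y": 0,"z": -0.4,"twist": 0}
    - {"claw": 35,"x": 0.05,"y": 0.4,"z": -0.1,"twist": 0}
    - {"claw": 35,"x": 0.1,"y": 0.7,"z": 0,"twist": 0}
    - {"claw": 35,"x": 0,"y": 0.8,"z": 0,"twist": 0}
    - {"claw": 35,"x": 0,"y": 0.8,"z": 0,"twist": 0}
    - {"claw": 35,"x": 0,"y": 0.8,"z": 0,"twist": 0}
    - {"claw": 35,"x": 0,"y": 0.7,"z": 0,"twist": 0}
    - {"claw": 35,"x": 0,"y": 0.6,"z": 0,"twist": 0}

```text
time_s: 18.45
position: [0.6446, -0.1179, 0.109]
eef_rot: [3.141, 0.001, -0.001]
wrist_force: [-0.0, 0.4, -0.3]
gripper_width: 0.0491
gripper_force: 31.3
```

arm_command:
  deltas:
    - {"claw": 35,"x": 0,"y": 0.2,"z": 0,"twist": 0}
    - {"claw": 35,"x": 0,"y": 0,"z": 0.2,"twist": 0}
    - {"claw": 35,"x": 0,"y": 0,"z": 0.4,"twist": 0}
    - {"claw": 35,"x": 0,"y": 0,"z": 0.4,"twist": 0}
    - {"claw": 35,"x": 0,"y": 0,"z": 0.2,"twist": 0}
    - {"claw": 35,"x": 0,"y": 0,"z": 0,"twist": 0}
    - {"claw": 35,"x": 0,"y": 0,"z": 0,"twist": 0}
    - {"claw": 35,"x": 0,"y": 0,"z": 0,"twist": 0}

```text
time_s: 19.25
position: [0.6462, -0.1242, 0.05]
eef_rot: [-3.142, -0.002, 0.001]
wrist_force: [0.3, 0.6, -1.0]
gripper_width: 0.0495
gripper_force: 31.3
```

```bash
python3 - <<'E'
from h import *
print(env.sense()["position"])
p=snapshot("side"); cv2.imwrite("pics/s4.png",cv2.resize(p["img"][90:240,240:440],None,fx=4,fy=4,interpolation=2))
top_at(p,.08,.025,(.6455,-.126),.03); slices(p)
p=snapshot("top"); slices(p); top_at(p,.08,.025,(.6455,-.126),.03);top_at(p,.0405,.019,(.437,-.0015),.004)
E
```

```text
[ 0.64620906 -0.12424695  0.04995222]
top 82 [ 0.6375 -0.1303  0.0278] z [0.083  0.0848 0.0863]
l 613 circle 0.6397 0.124 0.0316 z 0.041
l 598 circle 0.6379 0.1254 0.0312 z 0.0402
top 32 [ 0.6277 -0.1193  0.0143] z [0.0813 0.0836 0.0854]
top 216 [ 0.4461 -0.0059  0.0279] z [0.0374 0.0394 0.0414]
```

View pics/s4.png

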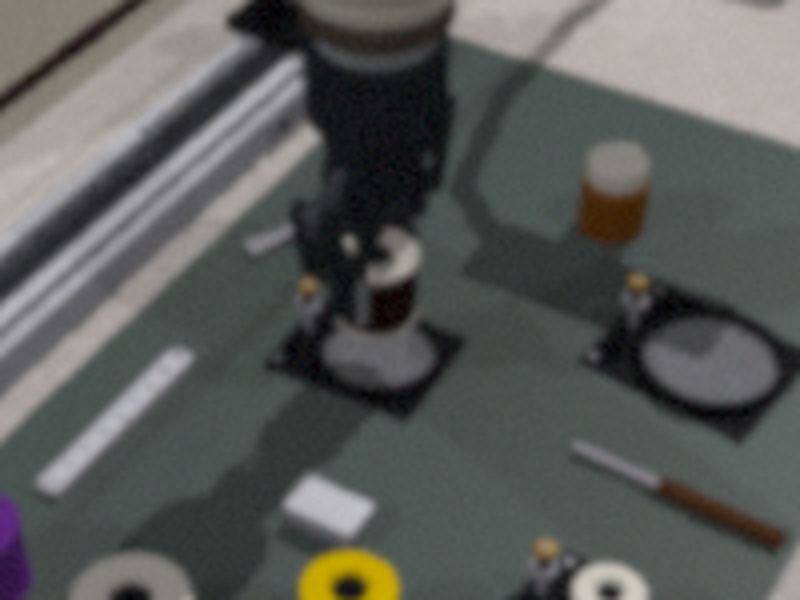

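The side crop shows the m spool upright above its well, which is at (380,355). I'll lower it and release.

arm_command:
  deltas:
    - {"claw": 35,"x": 0,"y": 0.03,"z": 0.1,"twist": 0}
    - {"claw": 35,"x": 0,"y": 0,"z": 0.2,"twist": 0}
    - {"claw": 35,"x": 0,"y": 0,"z": 0.15,"twist": 0}
    - {"claw": 35,"x": 0,"y": 0,"z": 0.1,"twist": 0}
    - {"claw": 35,"x": 0,"y": 0,"z": 0.1,"twist": 0}
    - {"claw": 35,"x": 0,"y": 0,"z": 0.04,"twist": 0}
    - {"claw": 35,"x": 0,"y": 0,"z": 0,"twist": 0}
    - {"claw": 35,"x": 0,"y": 0,"z": 0,"twist": 0}

```text
time_s: 20.15
position: [0.645, -0.1263, 0.0155]
eef_rot: [3.141, 0.001, 0.001]
wrist_force: [-4.8, 0.6, 10.1]
gripper_width: 0.0493
gripper_force: 32.4
```

arm_command:
  deltas:
    - {"claw": 35,"x": 0,"y": 0,"z": 0.01,"twist": 0}
    - {"claw": 60,"x": 0,"y": 0,"z": 0,"twist": 0}
    - {"claw": 65,"x": 0,"y": 0,"z": 0,"twist": 0}
    - {"claw": 75,"x": 0,"y": 0,"z": 0,"twist": 0}
    - {"claw": 85,"x": 0,"y": 0,"z": 0,"twist": 0}
    - {"claw": 90,"x": 0,"y": 0,"z": -0.2,"twist": 0}
    - {"claw": 95,"x": 0,"y": 0,"z": -0.6,"twist": 0}
    - {"claw": 100,"x": 0,"y": 0,"z": -0.8,"twist": 0}

```text
time_s: 20.95
position: [0.6435, -0.1261, 0.0931]
eef_rot: [-3.14, 0.004, 0.001]
wrist_force: [1.1, -0.5, 0.3]
gripper_width: 0.0855
gripper_force: 0.0
```

arm_command:
  deltas:
    - {"claw": 100,"x": 0,"y": -0.4,"z": -0.2,"twist": 0}
    - {"claw": 100,"x": 0,"y": -0.7,"z": 0,"twist": 0}
    - {"claw": 100,"x": -0.1,"y": -0.9,"z": 0,"twist": 0}
    - {"claw": 100,"x": -0.1,"y": -0.9,"z": 0,"twist": 0}
    - {"claw": 100,"x": 0,"y": -0.8,"z": 0,"twist": 0}
    - {"claw": 100,"x": 0,"y": -0.7,"z": 0,"twist": 0}
    - {"claw": 100,"x": 0,"y": -0.5,"z": 0,"twist": 0}
    - {"claw": 100,"x": 0,"y": -0.1,"z": 0,"twist": 0}

```text
time_s: 21.75
position: [0.634, 0.13, 0.1046]
eef_rot: [-3.138, -0.0, 0.007]
wrist_force: [-0.3, 0.5, 0.6]
gripper_width: 0.0854
gripper_force: 0.0
```

arm_command:
  deltas:
    - {"claw": 100,"x": 0,"y": 0,"z": 0.1,"twist": 0}
    - {"claw": 100,"x": 0,"y": 0,"z": 0.1,"twist": 0}
    - {"claw": 100,"x": 0,"y": 0,"z": 0.1,"twist": 0}
    - {"claw": 100,"x": 0,"y": 0,"z": 0,"twist": 0}
    - {"claw": 100,"x": 0,"y": 0,"z": 0,"twist": 0}
    - {"claw": 100,"x": 0,"y": 0,"z": 0,"twist": 0}
    - {"claw": 100,"x": 0,"y": 0,"z": 0,"twist": 0}
    - {"claw": 100,"x": 0,"y": 0,"z": 0,"twist": 0}

```text
time_s: 22.55
position: [0.6352, 0.1236, 0.0891]
eef_rot: [-3.142, -0.0, 0.0]
wrist_force: [0.4, 0.5, -0.5]
gripper_width: 0.0852
gripper_force: 0.0
```

```bash
python3 - <<'E'
from h import *
print(env.sense()["position"],env.sense()["gripper_width"])
p=snapshot("side"); top_at(p,.0495,.025,(.6455,-.126),.004); slices(p)
p=snapshot("top"); top_at(p,.0495,.025,(.6455,-.126),.004)
E
```

```text
[0.63524573 0.12360862 0.08905907] 0.08522648961205
top 229 [ 0.6453 -0.1267  0.0259] z [0.0491 0.0507 0.0522]
l 607 circle 0.6388 0.124 0.0315 z 0.041
s 18 circle 0.6326 0.1244 0.0447 z 0.1249
xs 15 circle 0.631 0.1265 0.0437 z 0.1535
top 361 [ 0.6442 -0.1247  0.0251] z [0.0474 0.0495 0.0516]
```

arm_command:
  deltas:
    - {"claw": 100,"x": 0.05,"y": -0.03,"z": 0.1,"twist": 0}
    - {"claw": 100,"x": 0,"y": 0,"z": 0.3,"twist": 0}
    - {"claw": 100,"x": 0,"y": 0,"z": 0.3,"twist": 0}
    - {"claw": 100,"x": 0,"y": 0,"z": 0.3,"twist": 0}
    - {"claw": 100,"x": 0,"y": 0,"z": 0.3,"twist": 0}
    - {"claw": 100,"x": 0,"y": 0,"z": 0.15,"twist": 0}
    - {"claw": 100,"x": 0,"y": 0,"z": 0.08,"twist": 0}
    - {"claw": 90,"x": 0,"y": 0,"z": 0,"twist": 0}

```text
time_s: 23.45
position: [0.6373, 0.1252, 0.0117]
eef_rot: [-3.142, 0.001, 0.001]
wrist_force: [-0.2, 0.5, 0.4]
gripper_width: 0.0772
gripper_force: 0.0
```

arm_command:
  deltas:
    - {"claw": 80,"x": 0,"y": 0,"z": 0,"twist": 0}
    - {"claw": 70,"x": 0,"y": 0,"z": 0,"twist": 0}
    - {"claw": 50,"x": 0,"y": 0,"z": 0,"twist": 0}
    - {"claw": 50,"x": 0,"y": 0,"z": 0,"twist": 0}
    - {"claw": 50,"x": 0,"y": 0,"z": 0,"twist": 0}
    - {"claw": 50,"x": 0,"y": 0,"z": -0.05,"twist": 0}
    - {"claw": 50,"x": 0,"y": 0,"z": -0.2,"twist": 0}
    - {"claw": 50,"x": 0,"y": 0,"z": -0.4,"twist": 0}
  grip_force: 35

```text
time_s: 24.25
position: [0.6357, 0.1245, 0.0436]
eef_rot: [3.141, 0.004, 0.001]
wrist_force: [-0.2, 0.2, -0.9]
gripper_width: 0.0609
gripper_force: 38.3
```

arm_command:
  deltas:
    - {"claw": 50,"x": 0,"y": 0,"z": -0.5,"twist": 0}
    - {"claw": 50,"x": 0,"y": 0,"z": -0.6,"twist": 0}
    - {"claw": 50,"x": -0.2,"y": 0.4,"z": -0.2,"twist": 0}
    - {"claw": 50,"x": -0.35,"y": 0.7,"z": 0,"twist": 0}
    - {"claw": 50,"x": -0.4,"y": 0.8,"z": 0,"twist": 0}
    - {"claw": 50,"x": -0.4,"y": 0.8,"z": 0,"twist": 0}
    - {"claw": 50,"x": -0.4,"y": 0.8,"z": 0,"twist": 0}
    - {"claw": 50,"x": -0.4,"y": 0.8,"z": 0,"twist": 0}

```text
time_s: 25.05
position: [0.529, -0.0915, 0.1102]
eef_rot: [3.141, 0.0, 0.001]
wrist_force: [0.3, 0.6, -1.0]
gripper_width: 0.0612
gripper_force: 38.3
```

arm_command:
  deltas:
    - {"claw": 50,"x": -0.4,"y": 0.8,"z": 0,"twist": 0}
    - {"claw": 50,"x": -0.35,"y": 0.8,"z": 0,"twist": 0}
    - {"claw": 50,"x": -0.3,"y": 0.6,"z": 0,"twist": 0}
    - {"claw": 50,"x": -0.1,"y": 0.4,"z": 0.2,"twist": 0}
    - {"claw": 50,"x": 0,"y": 0,"z": 0.4,"twist": 0}
    - {"claw": 50,"x": 0,"y": 0,"z": 0.4,"twist": 0}
    - {"claw": 50,"x": 0,"y": 0,"z": 0.2,"twist": 0}
    - {"claw": 50,"x": 0,"y": 0,"z": 0,"twist": 0}

```text
time_s: 25.85
position: [0.4716, -0.2193, 0.0488]
eef_rot: [-3.14, 0.003, 0.001]
wrist_force: [-1.5, 0.3, -0.9]
gripper_width: 0.0609
gripper_force: 38.3
```

arm_command:
  deltas:
    - {"claw": 50,"x": 0,"y": 0,"z": 0,"twist": 0}
    - {"claw": 50,"x": 0,"y": 0,"z": 0,"twist": 0}
    - {"claw": 50,"x": 0,"y": 0,"z": 0,"twist": 0}
    - {"claw": 50,"x": 0,"y": 0,"z": 0,"twist": 0}
    - {"claw": 50,"x": 0,"y": 0,"z": 0,"twist": 0}
    - {"claw": 50,"x": 0,"y": 0,"z": 0,"twist": 0}
    - {"claw": 50,"x": 0,"y": 0,"z": 0,"twist": 0}
    - {"claw": 50,"x": 0,"y": 0,"z": 0,"twist": 0}

```text
time_s: 26.65
position: [0.4727, -0.22, 0.0499]
eef_rot: [3.142, 0.0, 0.0]
wrist_force: [0.4, -0.2, -0.6]
gripper_width: 0.0609
gripper_force: 38.3
```

```bash
python3 - <<'E'
from h import *
print(env.sense()["position"])
p=snapshot("side"); cv2.imwrite("pics/s5.png",cv2.resize(p["img"][90:240,320:520],None,fx=4,fy=4,interpolation=2))
top_at(p,.08,.031,(.4725,-.222),.03)
p=snapshot("top"); top_at(p,.08,.031,(.4725,-.222),.03)
E
```

```text
[ 0.47274381 -0.21999346  0.0498505 ]
top 125 [ 0.462  -0.2217  0.0258] z [0.0762 0.0777 0.0791]
top 84 [ 0.472  -0.2153  0.03  ] z [0.0753 0.077  0.0784]
```

View pics/s5.png

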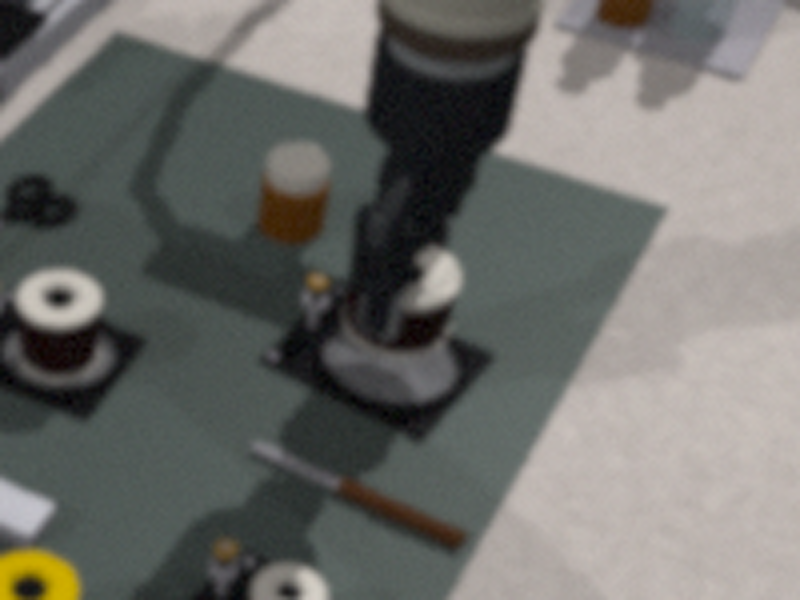

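The side crop shows the l spool upright above its well, which is at (395,365). The m spool is seated in its own stand at (60,320).

arm_command:
  deltas:
    - {"claw": 50,"x": 0,"y": 0.04,"z": 0.1,"twist": 0}
    - {"claw": 50,"x": 0,"y": 0,"z": 0.2,"twist": 0}
    - {"claw": 50,"x": 0,"y": 0,"z": 0.15,"twist": 0}
    - {"claw": 50,"x": 0,"y": 0,"z": 0.1,"twist": 0}
    - {"claw": 50,"x": 0,"y": 0,"z": 0.1,"twist": 0}
    - {"claw": 50,"x": 0,"y": 0,"z": 0.04,"twist": 0}
    - {"claw": 50,"x": 0,"y": 0,"z": 0,"twist": 0}
    - {"claw": 50,"x": 0,"y": 0,"z": 0,"twist": 0}

```text
time_s: 27.55
position: [0.4726, -0.2217, 0.0164]
eef_rot: [3.141, 0.001, 0.001]
wrist_force: [-5.4, 2.1, 14.0]
gripper_width: 0.0608
gripper_force: 40.3
```

arm_command:
  deltas:
    - {"claw": 75,"x": 0,"y": 0,"z": 0,"twist": 0}
    - {"claw": 80,"x": 0,"y": 0,"z": 0,"twist": 0}
    - {"claw": 90,"x": 0,"y": 0,"z": 0,"twist": 0}
    - {"claw": 100,"x": 0,"y": 0,"z": 0,"twist": 0}
    - {"claw": 100,"x": 0,"y": 0,"z": 0,"twist": 0}
    - {"claw": 100,"x": 0,"y": 0,"z": -0.2,"twist": 0}
    - {"claw": 100,"x": 0,"y": 0,"z": -0.5,"twist": 0}
    - {"claw": 100,"x": 0,"y": 0,"z": -0.8,"twist": 0}

```text
time_s: 28.35
position: [0.471, -0.2211, 0.0898]
eef_rot: [-3.139, 0.004, 0.001]
wrist_force: [0.7, -1.1, 0.6]
gripper_width: 0.0852
gripper_force: 0.0
```

arm_command:
  deltas:
    - {"claw": 100,"x": 0,"y": 0,"z": -0.8,"twist": 0}
    - {"claw": 100,"x": 0,"y": 0,"z": -0.8,"twist": 0}
    - {"claw": 100,"x": -0.1,"y": 0.5,"z": -0.6,"twist": 0}
    - {"claw": 100,"x": -0.2,"y": 0.7,"z": 0,"twist": 0}
    - {"claw": 100,"x": -0.2,"y": 0.7,"z": 0,"twist": 0}
    - {"claw": 100,"x": -0.2,"y": 0.7,"z": 0,"twist": 0}
    - {"claw": 100,"x": 0,"y": 0.4,"z": 0,"twist": 0}
    - {"claw": 100,"x": 0,"y": 0,"z": 0,"twist": 0}

```text
time_s: 29.15
position: [0.4363, -0.376, 0.2008]
eef_rot: [3.14, -0.0, -0.005]
wrist_force: [0.0, -0.0, 0.9]
gripper_width: 0.0852
gripper_force: 0.0
```

```bash
python3 - <<'E'
from h import *
print(env.sense()["position"])
for n in ("side","top"):
    p=snapshot(n); print(n)
    for s,z,r,c in (("l",.0435,.031,(.4725,-.2223)),("m",.0495,.025,(.6455,-.126)),("s",.0395,.019,(.437,-.0015)),("xs",.0335,.013,(.4615,.252))): print(s,c); top_at(p,z+.001,r,c,.003)
    cv2.imwrite(f"pics/f{n}.png",p["img"][90:390] if n=="side" else cv2.resize(p["img"][110:310,150:510],None,fx=2.2,fy=2.2))
E
```

```text
[ 0.43627921 -0.37601012  0.20081755]
side
l (0.4725, -0.2223)
top 335 [ 0.4739 -0.221   0.0316] z [0.043  0.0447 0.0461]
m (0.6455, -0.126)
top 226 [ 0.6457 -0.1273  0.0262] z [0.0492 0.0507 0.0523]
s (0.437, -0.0015)
top 160 [ 0.4393 -0.0038  0.0184] z [0.0391 0.0405 0.0421]
xs (0.4615, 0.252)
top 168 [0.4603 0.2505 0.013 ] z [0.0327 0.034  0.0356]
top
l (0.4725, -0.2223)
top 495 [ 0.4718 -0.2194  0.0309] z [0.0421 0.0436 0.0454]
m (0.6455, -0.126)
top 319 [ 0.6444 -0.1247  0.0249] z [0.0482 0.0495 0.0514]
s (0.437, -0.0015)
top 197 [ 0.4374 -0.0029  0.0188] z [0.0383 0.0396 0.0414]
xs (0.4615, 0.252)
top 89 [0.4707 0.251  0.0227] z [0.0321 0.0336 0.0352]
```

View pics/ftop.png

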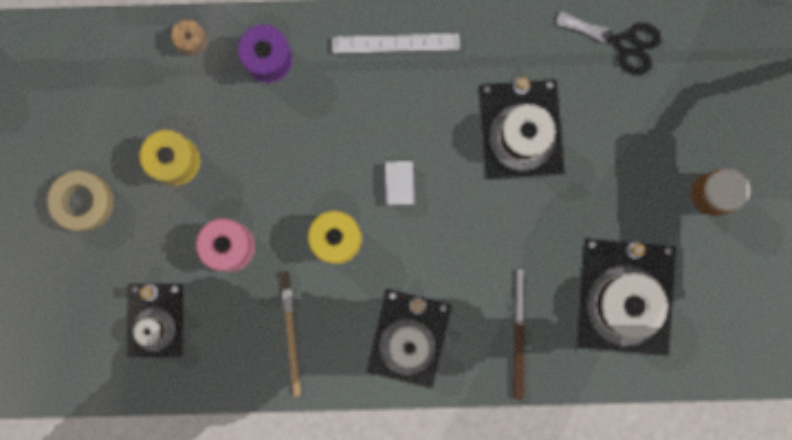

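All four spools stand in their own wells, at (147,331), (409,347), (528,131) and (634,307). Each is within about 4 mm of its well's centre, at the right height, and the jar and tape haven't moved.

```bash
python3 -c "
from workcell import job; print(job.job_done())"
```

```text
the job is handed in; nothing more can be done
None
```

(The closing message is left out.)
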